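# Load a handed bracket into the reader carriage and send it under the bridge

## Task

Draw the reader's carriage fully out from under its bridge, to the right, find the one of the two mirror-image brackets that fits the pocket in the carriage, turn it to match and set it right down in the pocket with its lug up. Then push the carriage fully home under the bridge, let go, and leave the other bracket and everything else on the bench as they are.

Things in the scene. Friction and masses are not known exactly. Their poses are not given: they have to be found in the camera images.
- bracket: The bracket that fits: plain steel plate 10 mm thick, a bar 80 (x) x 32 mm (y) centred on the origin with one tab at x = 12 to 34, y = 16 to 34 mm. Lowest 3 mm set in 1.5 mm all round. Origin: underside, below the middle of the lug; z up. 160 g, more or less. Starts flat, lug up, on the bench to the right of the reader, yaw within 2.2 rad of the pocket's, small things close by.
- lug (a point): Middle of the top of bracket's lug, the part to grasp: a rib 40 (bracket x) x 12 mm (bracket y) on the middle of the bar, from 10 to 32 mm above the bracket's underside. Axes as the bracket's.
- mirror_bracket: The other bracket, the exact mirror image: same sizes and lug, but the tab on its +y side is at x = -34 to -12 mm. It does not fit the pocket; leave it alone. The two brackets may have changed places.
- reader: Fixed reader: base plate 12 mm thick, x = -205 to 140, y = -68 to 68 mm; bridge across it at x = 30 to 110 mm, posts at |y| = 53 to 67 mm, headroom up to z = 57 mm, beam top at z = 81, black head on it (x = 58 to 108 mm) to z = 111 mm. Origin: underside of the base; x along the carriage's travel into the bridge (world +y, to the robot's left, give or take 0.2 rad); z up.
- carriage (a joint): Travel of the carriage along the reader's +x in m: 0 = fully out to the right against its stop, for loading, 0.16 = fully home under the bridge against its stop. Starts between 0.07 and 0.12. Sliding friction about 3 N, no spring: it stays where it is left.
- nest (a point): Pocket floor in the aluminium carriage (112 x 90 mm), 20 mm above the bench; moves with the carriage; axes as the reader's. The pocket is 12 mm deep, with bracket's outline and 2 mm clearance all round. Seated, the bracket's origin and axes coincide with this point's and the lug passes 5 mm below the bridge. In the reader's frame: x = -90 mm + joint, y = -9 mm.
- grip (a point): Middle of the top of the carriage's black grip post, 14 x 14 mm, 50 mm tall, top 72 mm above the bench, on a low tongue 95 mm to the -x side of the pocket's origin and 9 mm to its +y (the tongue's top is 50 mm below this point). Moves with the carriage; axes parallel to the reader's.
- ring: Bystander, to be left alone: plain steel setting ring, 49 mm across, 17 mm high. Origin: centre of its underside.
- nut: Bystander, to be left alone: wheel nut, 30 mm across, 19 mm high. Origin: centre of its underside.
- stamp_1: Bystander, to be left alone: wooden-handled hand stamp standing up, 27 x 54 x 80 mm (x, y, z). Origin: centre of its underside.
- vee: Bystander, to be left alone: steel V-block, 49 x 52 x 34 mm. Origin: centre of its underside.
- cap: Bystander, to be left alone: round plastic wheel centre cap, 60 mm across, 14 mm high. Origin: centre of its underside.
- tape: Bystander, to be left alone: tape measure on edge, 35 x 85 x 64 mm. Origin: centre of its underside.
- mike: Bystander, to be left alone: micrometer lying flat, 47 x 132 x 18 mm. Origin: centre of its underside.
- can: Bystander, to be left alone: spray can standing up, 67 mm across, 205 mm high. Origin: centre of its underside.
- cup: Bystander, to be left alone: mug, 82 x 117 x 91 mm, handle at its -y. Origin: centre of its underside.
There are look-alikes about, which are no part of the job. What is shaped like the bracket but red is not meant.

How it is judged (in metres and radians):
On the way, in this order (a step that is already met when the one before it is completed fails the run):
1. the carriage is drawn fully out (within 10 mm of its stop) (value of joint carriage below 0.01 m), for 0.2 s.
2. the right bracket sits down in the pocket, lug up, with the carriage still out (within 30 mm) (z of bracket in the frame of nest below 0.004 m and x of bracket in the frame of nest between -0.004 and 0.004 m and y of bracket in the frame of nest between -0.004 and 0.004 m and angle between the x axis of bracket and the x axis of nest, either way round below 0.07 rad and angle between bracket's own z axis and vertical below 0.06 rad and value of joint carriage below 0.03 m), for 0.2 s.
At the end, for the whole second after the job is handed in: The bracket lies in the pocket, lug up: origin within 4 mm of the pocket's in each direction (not more than 4 mm above its floor), turned within 0.07 rad, tilted less than 0.06 rad; the carriage is home under the bridge, within 8 mm of its stop; all at rest and let go (z of bracket in the frame of nest below 0.004 m and x of bracket in the frame of nest between -0.004 and 0.004 m and y of bracket in the frame of nest between -0.004 and 0.004 m and angle between the x axis of bracket and the x axis of nest, either way round below 0.07 rad and angle between bracket's own z axis and vertical below 0.06 rad and value of joint carriage above 0.152 m and linear speed of bracket below 0.02 m/s); the robot touches nothing.
It fails at once if the mirror-image bracket is moved by more than 40 mm (distance of mirror_bracket from where it was at the start of the episode above 0.04 m).
It fails at once if a bystander is moved by more than 40 mm (distance of any of ring, nut, stamp_1, vee, cap, tape, mike, can, cup from where it was at the start of the episode above 0.04 m).
It fails at once if the stamp, the tape measure, the spray can or the mug is tipped over (angle between any of stamp_1, tape, can, cup's own z axis and vertical above 0.4 rad).
It also fails if it takes over 67 s, if anything falls off the work surface, if the arm or the gripper's body presses on something with over 40 N, if the wrist force passes 120 N, or if a joint passes its speed limit or range.

## Robot

A 6-joint arm with a two-finger parallel gripper is mounted at the origin on a cart in front of the work surface, level with it; the furniture and walls round the work are solid. World frame = base frame: x ahead of the robot, y to its left, z up, the work surface at z = 0. Lengths are in mm, angles in rad, forces in N, time in s.
With the tool pointing down it reaches from about 275 to 750 mm from the base axis. Payload 10.2 kg.
Tool frame: the origin (TCP) lies between the finger pads; the fingertips stand 17 mm ahead of it and the grasp point (between the pads) lies 2 mm behind it; y points along the fingers, x is the direction in which the jaws open and shut, and the axes are right-handed (so a half turn about y gives the same grasp; the last joint's range is limited). The gripper opens to 85 mm and grips with 20 to 120 N. Pads are 22 mm wide; open, the fingers measure 114 mm over their backs; the gripper's body (76 mm by 85 mm) begins 54 mm behind the grasp point. The pads swing forward as they close: fully open they stand 13 mm farther back than shut.
Start: joints at [1.022, 0.313, 1.498, -0, 1.331, -0.223], TCP at [168.048, 497.384, 248.294] pointing down, gripper open.
Joint ranges: [-2.94, 2.94], [-0.97, 2.17], [0.19, 2.56], [-1.23, 4.37], [0.02, 3.11], [-2.88, 2.88]. Speed limits (rad/s): [2.39, 2.39, 3.01, 3.14, 3.14, 3.14].

## Interface

Orientations are given as a unit quaternion [w, x, y, z].
In Python, from rig import ctrl gives the robot as it stands.
- The arm moves only by the tool jog_arm, never from a script. Its argument "targets" is a list of rows, each an object with "offset": the shift along the tool's x, y, z in m, a list of three; "yaw": the turn about the tool's y in rad. In form: [{"offset": [dx, dy, dz], "yaw": yaw}, ...]. A call has 1 to 12 rows; each row is the pose to reach, as a shift and turn from the pose measured when the call began, along the tool's axes at that moment; what a row does not reach only later rows make up. A row lasts 1/12 s, in which the tool goes at most 41.7 mm and 7.16 degrees, less where a joint would pass 70% of its speed; a pose out of reach is approached as far as the arm can. A call with a gripper value outside its range is refused whole. "fingers" is the finger opening in m, from 0 to 0.0854, set as the call begins (left out, the last holds). The fingers move at their own pace and stop on an object; "grip_force" is the grip in N (left out, the last holds). Time passes only in rows, so rows that repeat a pose let the fingers close. It gives the time, the measured TCP pose, the force and the opening at its end, in the units of the state.
- ctrl.sense(): the state, without advancing time (a new reading comes with each control period).
- ctrl.capture(name): name is "side" or "top"; returns a dict with "img" (384x512x3 uint8, red, green, blue), "intrinsics" (3x3 intrinsics, pixels), "T" (4x4, takes a point from camera to world coordinates). Camera axes: x right, y up, looking along -z (the intrinsics and any distortion apply to the point x, -y, -z); pixel columns grow to the right and rows downward; lengths in mm; the calibration is good to about 2 mm. A picture is of the moment at which its call begins. There is no depth.
- ctrl.finish_job(): hands the job in, once; it reports no verdict.
Trained networks look in the newest picture that a camera, given by its name, has taken for a name from the list of things; names that differ only in an ending like _2 or _b are one class to them, and where a whole thing is asked for, a point or a joint stands for the part that bears it (a point fixed in the world has none). Each returns a list of dicts, best first, with "score" (0 to 1); they miss things now and then, are a little off and sometimes report something else, mostly with a low value. They report only what shows in the picture. A call takes as long as a camera call. They do not tell look-alikes from the thing itself.
- ctrl.boxes_of(camera, target): "box" ([left, top, right, bottom] in pixels, round what is visible of it).
- ctrl.regions_of(camera, target): "region" (384x512 bool, what is visible of it) and "box" ([left, top, right, bottom] in pixels, round what is visible of it).
The state is a dict: "time_s": time; "joints": joint angles; "dq": joint speeds; "tau": joint torques, N m; "eef_pos": TCP position; "ee_rot": TCP orientation; "force": force on the tool from outside, world axes, zero at the start; "wrist_torque": the same for the moment, N m; "grip_width": opening from 0.0 (shut) to 1.0 (fully open).
Only numpy, scipy, OpenCV 4.12 (cv2) and the standard library are available. Lean on these libraries where they do the work, as an engineer would, in place of code of your own. Each camera call takes 0.05 s, during which the arm holds its last target.

## Working session

There is one attempt and no reset: what is moved stays moved. The work goes in short steps, Python scripts to look and compute and a tool call to move; the robot and the scene stay as the last step left them, time stands still between calls to the robot, and variables do not carry over. Pictures are saved under pics/ and viewed, and the job is handed in when it is done.

Besides the shell and the picture viewer there is one more tool, called after "Emit:" in YAML: its name, and indented under it one key for each argument. jog_arm: Moves the arm, as the interface text tells. Its arguments: {"type":"object","properties":{"targets":{"type":"array"},"fingers":{"type":"number"},"grip_force":{"type":"number"}},"required":["targets"]}

```bash
ls; mkdir -p pics
python3 - <<'E'
from rig import ctrl
import cv2,numpy as np
s=ctrl.sense()
for k,v in s.items(): print(k,v)
for n in("side","top"):
    c=ctrl.capture(n); cv2.imwrite(f"pics/{n}0.png",cv2.resize(c["img"][:,:,::-1],(800,600),interpolation=cv2.INTER_CUBIC))
    print(n,np.round(c["intrinsics"],1).tolist(),np.round(c["T"],3).tolist(),[k for k in c])
    np.savez(f"{n}.npz",K=c["intrinsics"],T=c["T"],img=c["img"])
E
```

```text
pics
time_s 0.0
joints [ 1.02158835e+00  3.13443530e-01  1.49844188e+00 -4.94209689e-06
  1.33102776e+00 -2.23370763e-01]
dq [-0.00016     0.00046751 -0.00173838  0.00067441 -0.0005467   0.00022427]
tau [-1.11328345e-04 -4.12272298e+01 -2.59736717e+01 -2.35697016e-04
  4.26205239e-03  1.40092234e-05]
eef_pos [167.92092654 497.16311457 247.73657617]
ee_rot [-0.57429512  0.57466109  0.41185035 -0.41270939]
force [0.20097777 0.27225687 1.20256056]
wrist_torque [-0.01745201 -0.01927418 -0.01768496]
grip_width 0.9988912500370725
side [[370.8, 0.0, 250.8], [0.0, 370.8, 195.1], [0.0, 0.0, 1.0]] [[0.952, 0.19, -0.241, 271.203], [-0.306, 0.571, -0.762, -921.901], [-0.007, 0.799, 0.601, 715.236], [0.0, 0.0, 0.0, 1.0]] ['img', 'intrinsics', 'T']
top [[349.7, 0.0, 254.6], [0.0, 349.7, 183.2], [0.0, 0.0, 1.0]] [[0.005, 0.992, -0.124, 371.975], [-1.0, 0.007, 0.011, -136.891], [0.012, 0.124, 0.992, 1087.194], [0.0, 0.0, 0.0, 1.0]] ['img', 'intrinsics', 'T']
```

View pics/top0.png

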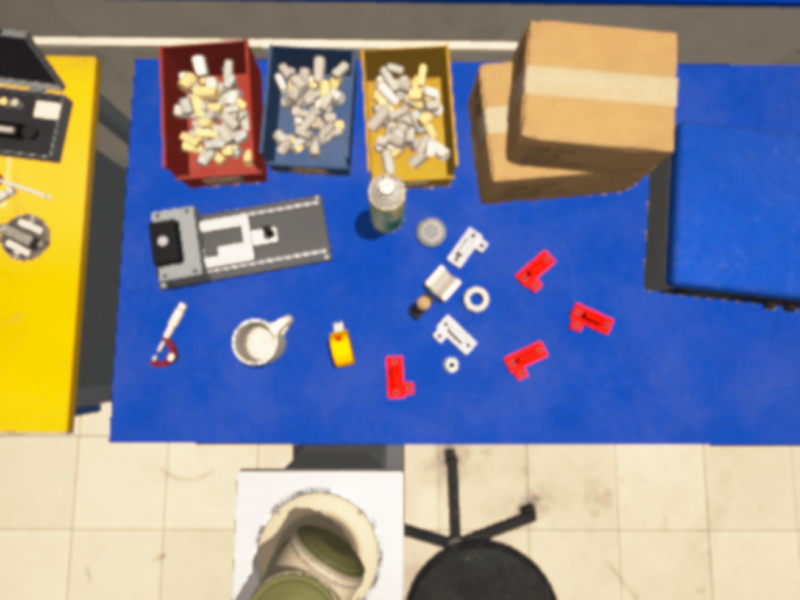

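View pics/side0.png

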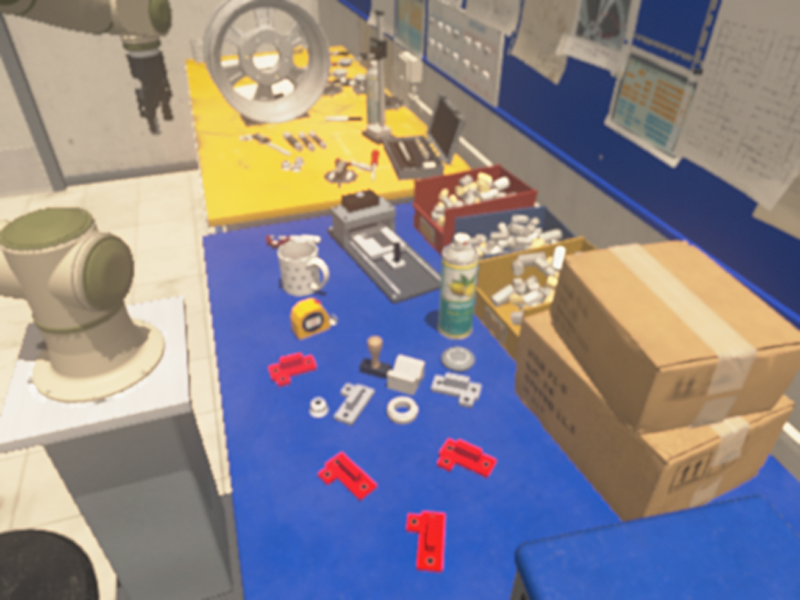

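```bash
cat > h.py <<'E'
import numpy as np,cv2
def load(n):
    d=np.load(f"{n}.npz"); return d["K"],d["T"],d["img"]
def snap(n):
    from rig import ctrl
    c=ctrl.capture(n); np.savez(f"{n}.npz",K=c["intrinsics"],T=c["T"],img=c["img"]); return c["img"]
def proj(n,P):
    K,T,_=load(n); P=np.atleast_2d(P); C=(P-T[:3,3])@T[:3,:3]; C=C*[1,-1,-1]; u=C@K.T; return u[:,:2]/u[:,2:]
def ray(n,uv,z):
    K,T,_=load(n); uv=np.atleast_2d(uv).astype(float); d=np.c_[uv,np.ones(len(uv))]@np.linalg.inv(K).T*[1,-1,-1]; d=d@T[:3,:3].T
    return T[:3,3]+d*((z-T[2,3])/d[:,2:])
def crop(n,x0,y0,x1,y1,s,name):
    im=load(n)[2][y0:y1,x0:x1,::-1]; cv2.imwrite(f"pics/{name}.png",cv2.resize(im,None,fx=s,fy=s,interpolation=cv2.INTER_CUBIC))
E
python3 - <<'E'
from h import *
crop("top",90,120,220,190,6,"c1"); crop("top",250,130,350,240,5,"c2"); crop("side",190,210,320,280,6,"c3"); crop("side",200,120,300,200,7,"c4")
from rig import ctrl
for t in["bracket","mirror_bracket","nest","grip","reader","carriage","lug","ring","nut","vee","stamp_1","cap"]:
    for n in("top","side"):
        print(t,n,[(np.round(b["box"],0).astype(int).tolist(),round(b["score"],2)) for b in ctrl.boxes_of(n,t)][:6])
print(ctrl.sense()["time_s"])
E
```

```text
bracket top [([323, 216, 348, 242], 0.8), ([328, 159, 355, 185], 0.77), ([250, 230, 265, 257], 0.71), ([361, 196, 397, 214], 0.66), ([278, 205, 302, 228], 0.53)]
bracket side [([211, 247, 239, 269], 0.83), ([260, 328, 286, 368], 0.77), ([277, 281, 317, 305], 0.76), ([170, 228, 202, 248], 0.7), ([204, 289, 242, 319], 0.64), ([280, 150, 308, 218], 0.56)]
mirror_bracket top [([288, 145, 310, 172], 0.82)]
mirror_bracket side [([276, 241, 304, 263], 0.89)]
nest top [([126, 140, 178, 173], 0.88), ([268, 140, 285, 158], 0.35)]
nest side [([223, 146, 257, 171], 0.81)]
grip top [([129, 140, 177, 171], 0.69), ([91, 123, 209, 184], 0.19)]
grip side [([225, 143, 261, 170], 0.62)]
reader top [([94, 125, 210, 186], 0.93), ([267, 141, 284, 159], 0.37), ([124, 139, 178, 172], 0.28)]
reader side [([211, 124, 281, 195], 0.68), ([280, 151, 308, 220], 0.34)]
carriage top [([127, 140, 177, 172], 0.61)]
carriage side [([222, 146, 259, 171], 0.64)]
lug top [([363, 199, 392, 216], 0.8), ([244, 228, 265, 252], 0.74), ([320, 222, 348, 245], 0.58), ([329, 160, 354, 183], 0.54), ([277, 202, 307, 229], 0.52)]
lug side [([206, 294, 241, 317], 0.94), ([174, 227, 205, 249], 0.78), ([276, 283, 316, 304], 0.68), ([261, 328, 284, 363], 0.63), ([214, 250, 240, 273], 0.62)]
ring top [([296, 184, 314, 198], 0.6), ([128, 140, 179, 171], 0.4)]
ring side [([248, 257, 267, 274], 0.71)]
nut top [([283, 227, 293, 238], 0.65)]
nut side [([199, 253, 212, 266], 0.61)]
vee top [([266, 142, 284, 160], 0.67), ([273, 174, 294, 192], 0.65)]
vee side []
stamp_1 top [([213, 206, 226, 237], 0.49), ([262, 186, 277, 203], 0.43)]
stamp_1 side [([229, 215, 254, 244], 0.72), ([168, 153, 204, 161], 0.58)]
cap top [([267, 142, 285, 159], 0.74), ([284, 228, 293, 239], 0.52)]
cap side [([282, 222, 304, 237], 0.49)]
1.3
```

View pics/c1.png

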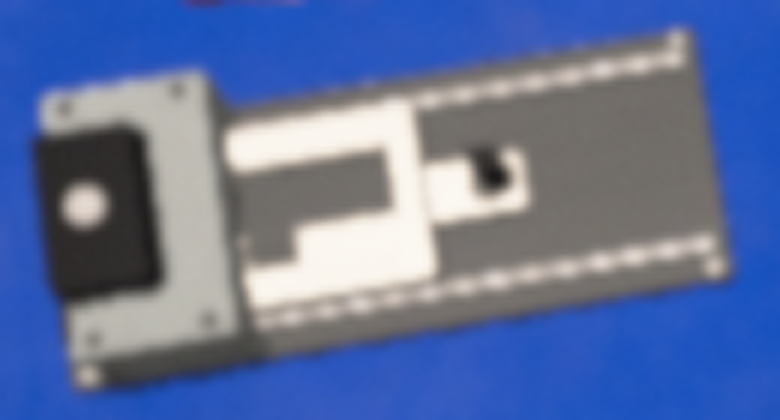

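View pics/c2.png

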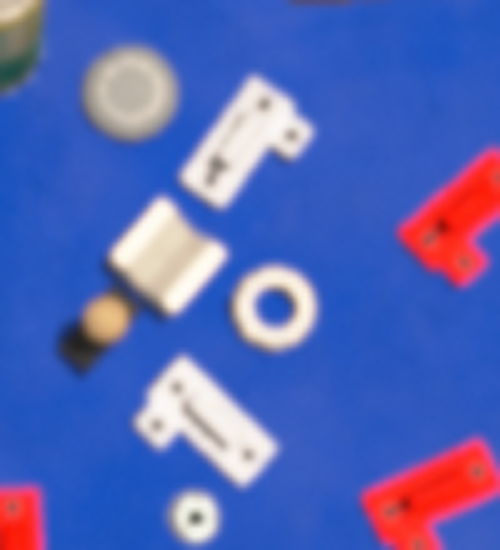

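View pics/c3.png

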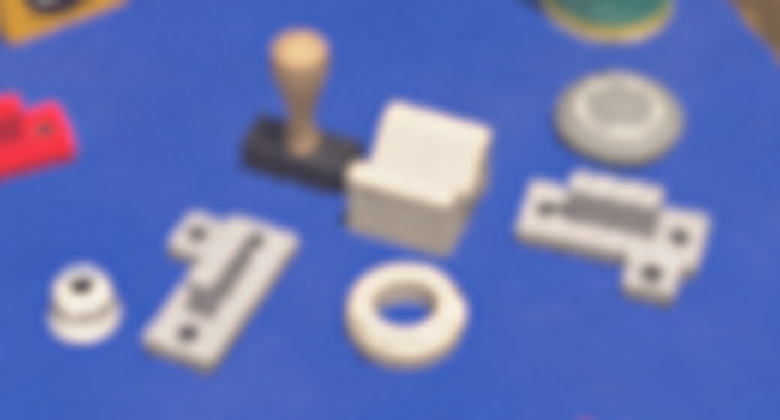

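View pics/c4.png

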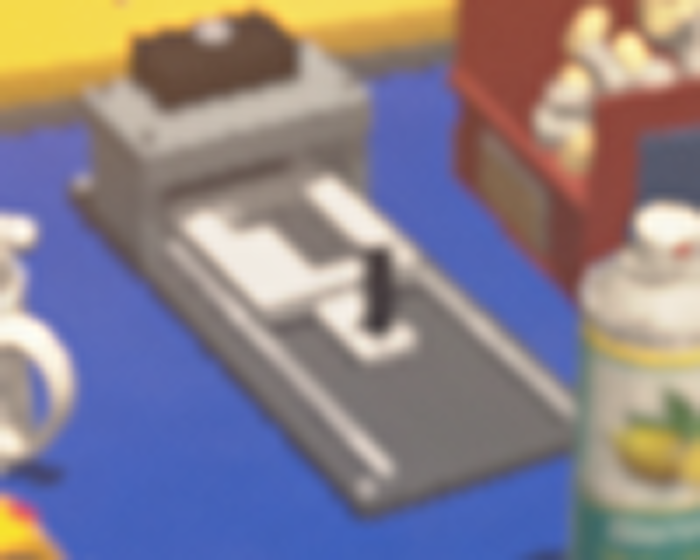

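```bash
cat >> h.py <<'E'
from scipy.optimize import least_squares
def R2(a): return np.array([[np.cos(a),-np.sin(a)],[np.sin(a),np.cos(a)]])
def w(pose,L):
    L=np.atleast_2d(L).astype(float); return np.c_[L[:,:2]@R2(pose[2]).T+pose[:2],L[:,2]]
def uncrop(o,x0,y0,s): return (np.asarray(o,float)+.5)/s-.5+[x0,y0]
def fit(obs,p0):
    # obs: (cam, local, pixel)
    f=lambda p: np.concatenate([(proj(c,w(p,l))-np.array(px)).ravel() for c,l,px in obs])
    r=least_squares(f,p0,loss="soft_l1"); return r.x,r.fun.reshape(-1,2)
E
python3 - <<'E'
from h import *
T=lambda x,y:uncrop((x,y),90,120,6); S=lambda x,y:uncrop((x,y),200,120,7)
obs=[("top",(-205,-68,12),T(692,28)),("top",(-205,68,12),T(733,275)),("top",(140,68,12),T(75,392)),
("top",(30,-67,81),T(207,68)),("top",(30,67,81),T(240,335)),
("side",(-205,68,12),S(370,505)),("side",(140,68,12),S(72,187))]
p,r=fit(obs,[400,200,1.6]); print(p,np.round(r,1).tolist())
for n in "top","side": print(n)
# post
from scipy.optimize import least_squares
g=[("top",T(483,160)),("side",S(378,252))]
# along the reader
f=lambda q:np.concatenate([(proj(n,w(p,(q[0],q[1],72)))-u).ravel() for n,u in g])
q=least_squares(f,[-85,0]); print("post local",q.x,np.round(q.fun,1),"joint",q.x[0]+185, w(p,(q.x[0],0,72)))
e=[("top",T(415,100)),("top",T(436,278))]
print([ (R2(-p[2])@(ray(n,u,32)[0,:2]-p[:2])).round(1) for n,u in e])
B=lambda x,y:uncrop((x,y),250,130,5); Q=lambda x,y:uncrop((x,y),190,210,6)
# bracket B top crop corners
bo=[("top",(-40,-16,10),B(279,447)),("top",(-40,16,10),B(243,488)),("top",(40,-16,10),B(183,355)),("top",(34,34,10),B(133,422)),("top",(12,34,10),B(158,449)),("top",(12,16,10),B(175,428)),
("side",(-40,-16,10),Q(212,365)),("side",(-40,16,10),Q(145,338)),("side",(40,-16,10),Q(300,235)),("side",(34,34,10),Q(195,208)),("side",(12,34,10),Q(168,240))]
b,r=fit(bo,[250,-190,.7]); print("bracket",b,np.round(r,1).tolist())
print("nut",ray("top",(287.7,232.5),19), "ring",ray("top",(305,191),17))
E
```

```text
[590.0634725  196.50289882   1.75597066] [[0.5, -0.6], [0.7, 0.0], [-0.3, 0.0], [-0.6, -0.2], [0.1, -0.3], [-0.4, 0.4], [-0.8, -0.9]]
top
side
post local [-96.04329881   1.41921343] [ 0.1  0.2  0.2 -0.3] joint 88.9567011926943 [[607.74676185 102.10154012  72.        ]]
[array([-58.8, -47.4]), array([-55.8,  46.3])]
bracket [ 412.58821325 -263.80880245  -30.60549779] [[-0.6, 0.0], [-0.5, -0.6], [-0.3, 0.4], [-0.1, 0.0], [0.1, -0.4], [0.8, -0.4], [-0.1, -0.4], [-0.1, -0.1], [-0.2, 0.4], [-0.3, 0.7], [0.1, 0.7]]
nut [[ 355.51709088 -249.98062218   19.        ]] ring [[ 482.38323314 -304.36007792   17.        ]]
```

```bash
cat >> h.py <<'E'
from scipy.spatial.transform import Rotation as Ro
def st():
    from rig import ctrl
    s=ctrl.sense(); q=s["ee_rot"]; R=Ro.from_quat([q[1],q[2],q[3],q[0]]).as_matrix(); return s,s["eef_pos"],R
def goto(P,jaw):
    s,p,R=st(); d=R.T@(np.array(P)-p); a=np.arctan2(R[1,0],R[0,0])
    e=(jaw-a+np.pi/2)%np.pi-np.pi/2
    print("t",s["time_s"],"pos",p.round(1),"jaw",round(a,4),"tilt",np.round(R[2],3),"grip",round(s["grip_width"],3),"F",s["force"].round(1),"j6",s["joints"][5].round(2))
    print("offset m",(d/1000).round(4),"yaw about y",round(-e,4),"(R[:,1].z=%.2f)"%R[2,1])
E
python3 - <<'E'
from h import *
s,p,R=st(); print(R.round(3)); 
goto((608,102,140),.185)
print("can",ray("top",(246,149),0),ray("side",(293,214),0),"stamp",ray("top",(269,195),40))
E
```

```text
[[ 0.32  -0.    -0.947]
 [ 0.947  0.     0.32 ]
 [ 0.    -1.     0.   ]]
t 1.3 pos [168.  497.4 248.3] jaw 1.245 tilt [ 0. -1.  0.] grip 1.001 F [-0.4 -0.3 -1.6] j6 -0.22
offset m [-0.2338  0.1083 -0.5434] yaw about y 1.06 (R[:,1].z=-1.00)
can [[ 616.74704114 -121.28563403    0.        ]] [[ 648.68173731 -145.58879549    0.        ]] stamp [[ 467.20946043 -192.17942395   40.        ]]
```

Emit:
jog_arm:
  targets:
    - {"offset": [-0.007,0.002,-0.016],"yaw": 0.03}
    - {"offset": [-0.02,0.005,-0.047],"yaw": 0.09}
    - {"offset": [-0.035,0.008,-0.081],"yaw": 0.16}
    - {"offset": [-0.05,0.011,-0.116],"yaw": 0.23}
    - {"offset": [-0.065,0.014,-0.151],"yaw": 0.3}
    - {"offset": [-0.08,0.017,-0.186],"yaw": 0.37}
    - {"offset": [-0.095,0.02,-0.221],"yaw": 0.44}
    - {"offset": [-0.11,0.023,-0.256],"yaw": 0.51}
    - {"offset": [-0.125,0.026,-0.291],"yaw": 0.58}
    - {"offset": [-0.14,0.029,-0.326],"yaw": 0.65}
    - {"offset": [-0.155,0.032,-0.361],"yaw": 0.72}
    - {"offset": [-0.17,0.035,-0.395],"yaw": 0.79}
  fingers: 0.06
  grip_force: 40

```text
time_s: 2.3
eef_pos: [489.2, 208.3, 213.3]
ee_rot: [0.689, -0.689, -0.158, 0.158]
force: [0.1, 0.3, 0.3]
grip_width: 0.704
```

```bash
python3 -c "
from h import *
goto((608,102,140),.185)"
```

```text
t 2.3 pos [489.2 208.3 213.3] jaw 0.4512 tilt [ 0. -1. -0.] grip 0.704 F [0.1 0.3 0.3] j6 -0.27
offset m [ 0.0606  0.0733 -0.1475] yaw about y 0.2662 (R[:,1].z=-1.00)
```

Emit:
jog_arm:
  targets:
    - {"offset": [0.012,0.01,-0.03],"yaw": 0.06}
    - {"offset": [0.026,0.023,-0.063],"yaw": 0.13}
    - {"offset": [0.04,0.038,-0.096],"yaw": 0.19}
    - {"offset": [0.052,0.053,-0.126],"yaw": 0.24}
    - {"offset": [0.059,0.066,-0.144],"yaw": 0.266}
    - {"offset": [0.0606,0.0733,-0.1475],"yaw": 0.266}
    - {"offset": [0.0606,0.0733,-0.1475],"yaw": 0.266}

```text
time_s: 2.88
eef_pos: [607.7, 101.2, 137.9]
ee_rot: [0.704, -0.704, -0.064, 0.066]
force: [-0.3, 0.4, -0.1]
grip_width: 0.703
```

```bash
python3 -c "
from h import *
goto((608,102,54),.185)
snap('top');snap('side');crop('top',110,110,240,190,6,'d1');crop('side',200,100,320,200,6,'d2')"
```

```text
t 2.8833 pos [607.7 101.2 137.9] jaw 0.1842 tilt [-0.003 -1.     0.001] grip 0.703 F [-0.3  0.4 -0.1] j6 -0.21
offset m [0.0007 0.0839 0.0007] yaw about y -0.0008 (R[:,1].z=-1.00)
```

View pics/d1.png

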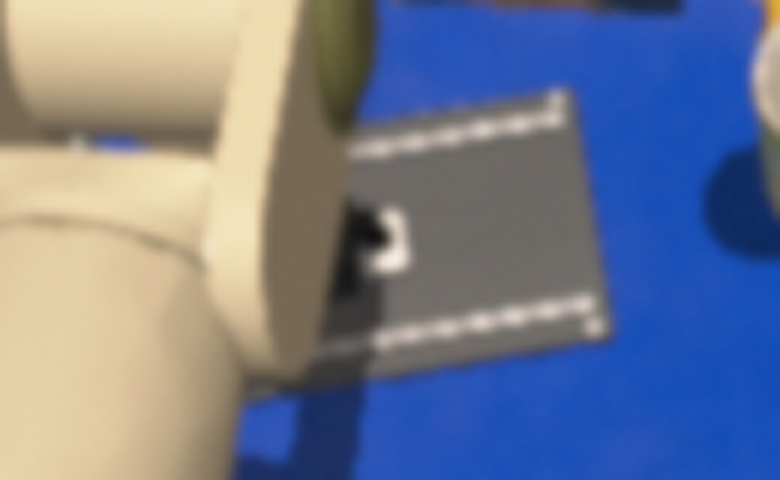

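View pics/d2.png

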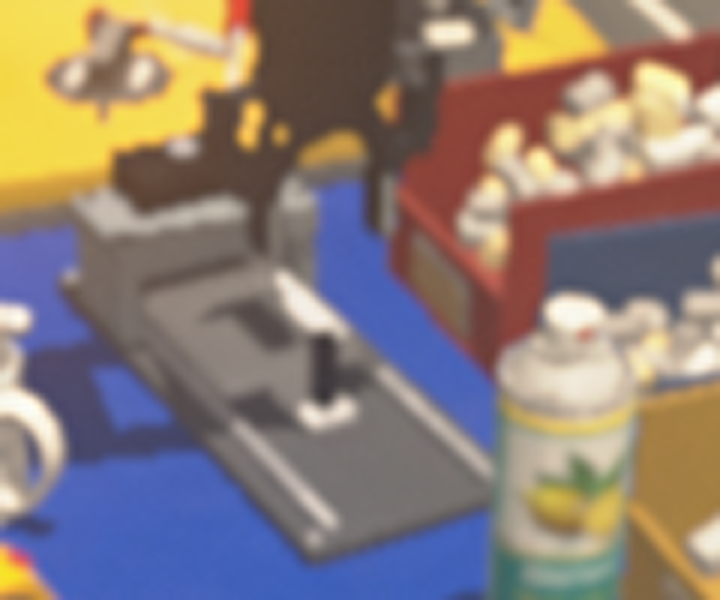

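The gripper's fingers (crop px ~262,230 and ~378,215) straddle the post (323,335), as seen from the side camera; descending.

Emit:
jog_arm:
  targets:
    - {"offset": [0.001,0.01,0.001],"yaw": 0}
    - {"offset": [0.001,0.03,0.001],"yaw": 0}
    - {"offset": [0.001,0.052,0.001],"yaw": 0}
    - {"offset": [0.001,0.072,0.001],"yaw": 0}
    - {"offset": [0.001,0.082,0.001],"yaw": 0}
    - {"offset": [0.001,0.084,0.001],"yaw": 0}
    - {"offset": [0.001,0.084,0.001],"yaw": 0}

```text
time_s: 3.57
eef_pos: [608.3, 104.5, 56.6]
ee_rot: [0.704, -0.704, -0.066, 0.066]
force: [0.5, -0.5, -0.2]
grip_width: 0.708
```

Emit:
jog_arm:
  targets:
    - {"offset": [0,0,0],"yaw": 0}
    - {"offset": [0,0,0],"yaw": 0}
    - {"offset": [0,0,0],"yaw": 0}
    - {"offset": [0,0,0],"yaw": 0}
    - {"offset": [0,0,0],"yaw": 0}
    - {"offset": [0,0,0],"yaw": 0}
  fingers: 0.0
  grip_force: 30

```text
time_s: 4.07
eef_pos: [608.1, 104.4, 57.5]
ee_rot: [0.704, -0.704, -0.066, 0.066]
force: [-4.3, -0.3, 5.3]
grip_width: 0.161
```

```bash
python3 -c "
from h import *
a=1.756
goto((608-95*np.cos(a),102-95*np.sin(a),54),.185)"
```

```text
t 4.0667 pos [608.1 104.4  57.5] jaw 0.1872 tilt [ 0. -1.  0.] grip 0.161 F [-4.3 -0.3  5.3] j6 -0.21
offset m [-0.0008  0.0035 -0.0973] yaw about y 0.0022 (R[:,1].z=-1.00)
```

Emit:
jog_arm:
  targets:
    - {"offset": [0,0,-0.006],"yaw": 0}
    - {"offset": [0,0,-0.02],"yaw": 0}
    - {"offset": [0,0,-0.036],"yaw": 0}
    - {"offset": [0,0,-0.052],"yaw": 0}
    - {"offset": [0,0,-0.066],"yaw": 0}
    - {"offset": [0,0,-0.076],"yaw": 0}
    - {"offset": [0,0,-0.083],"yaw": 0}
    - {"offset": [0,0,-0.087],"yaw": 0}
    - {"offset": [0,0,-0.09],"yaw": 0}
    - {"offset": [0,0,-0.092],"yaw": 0}
    - {"offset": [0,0,-0.092],"yaw": 0}

```text
time_s: 4.98
eef_pos: [624.4, 16.8, 57.5]
ee_rot: [0.706, -0.702, -0.066, 0.067]
force: [-7.5, 15.7, 5.6]
grip_width: 0.161
```

```bash
python3 -c "
from h import *
goto((608,102,54),.185)"
```

```text
t 4.9833 pos [624.4  16.8  57.5] jaw 0.1878 tilt [-0.001 -1.     0.005] grip 0.161 F [-7.5 15.7  5.6] j6 -0.35
offset m [-0.0002  0.0039  0.0868] yaw about y 0.0028 (R[:,1].z=-1.00)
```

Emit:
jog_arm:
  targets:
    - {"offset": [0,0,0.003],"yaw": 0}
    - {"offset": [0,0,0.003],"yaw": 0}
    - {"offset": [0,0,0.003],"yaw": 0}
    - {"offset": [0,0,0.003],"yaw": 0}
  fingers: 0.045

```text
time_s: 5.32
eef_pos: [624.2, 19.3, 57.6]
ee_rot: [0.705, -0.703, -0.066, 0.067]
force: [0.2, -0.3, 0.5]
grip_width: 0.522
```

```bash
python3 -c "
from h import *
goto((624,17,150),.185)"
```

```text
t 5.3167 pos [624.2  19.3  57.6] jaw 0.1877 tilt [-0.001 -1.     0.004] grip 0.522 F [ 0.2 -0.3  0.5] j6 -0.35
offset m [-0.0007 -0.0924 -0.0019] yaw about y 0.0027 (R[:,1].z=-1.00)
```

Emit:
jog_arm:
  targets:
    - {"offset": [0,-0.01,-0.002],"yaw": 0}
    - {"offset": [0,-0.03,-0.002],"yaw": 0}
    - {"offset": [0,-0.055,-0.002],"yaw": 0}
    - {"offset": [0,-0.08,-0.002],"yaw": 0}
    - {"offset": [-0.015,-0.1,-0.002],"yaw": 0.02}
    - {"offset": [-0.045,-0.11,-0.003],"yaw": 0.07}
    - {"offset": [-0.08,-0.11,-0.005],"yaw": 0.13}
    - {"offset": [-0.11,-0.11,-0.02],"yaw": 0.2}
    - {"offset": [-0.135,-0.11,-0.045],"yaw": 0.27}
    - {"offset": [-0.15,-0.11,-0.075],"yaw": 0.34}
    - {"offset": [-0.152,-0.11,-0.108],"yaw": 0.42}
    - {"offset": [-0.153,-0.11,-0.14],"yaw": 0.5}

```text
time_s: 6.32
eef_pos: [499.7, -149.3, 168.5]
ee_rot: [0.699, -0.697, 0.112, -0.111]
force: [0.8, 0.2, 0.1]
grip_width: 0.527
```

```bash
python3 -c "
from h import *
goto((412.6,-263.8,130),-.760)"
```

```text
t 6.3167 pos [ 499.7 -149.3  168.5] jaw -0.3169 tilt [-0.001 -1.     0.003] grip 0.527 F [0.8 0.2 0.1] j6 -0.2
offset m [-0.0471  0.0381 -0.136 ] yaw about y 0.4431 (R[:,1].z=-1.00)
```

Now the top picture should show the pocket clear; measure it and re-measure the bracket.

```bash
python3 -c "
from h import *
snap('top');snap('side');crop('top',90,110,220,200,6,'e1');crop('side',200,120,310,210,7,'e2')"
```

```text
(no output)
```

View pics/e1.png

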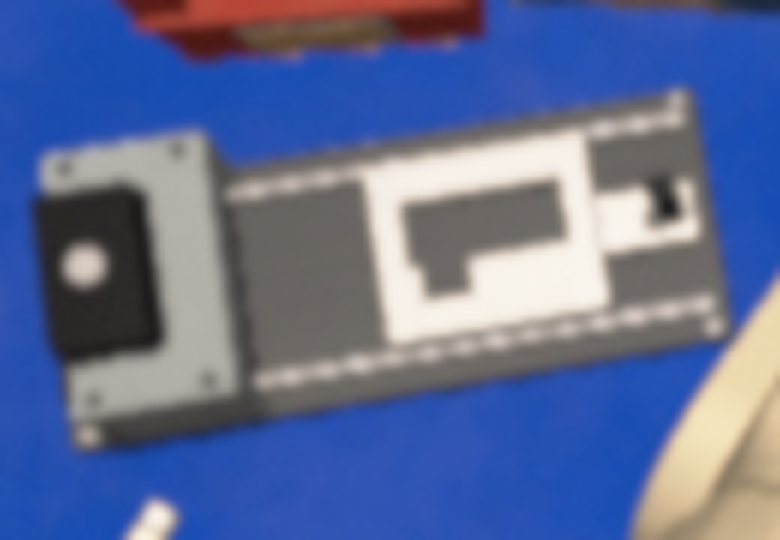

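View pics/e2.png

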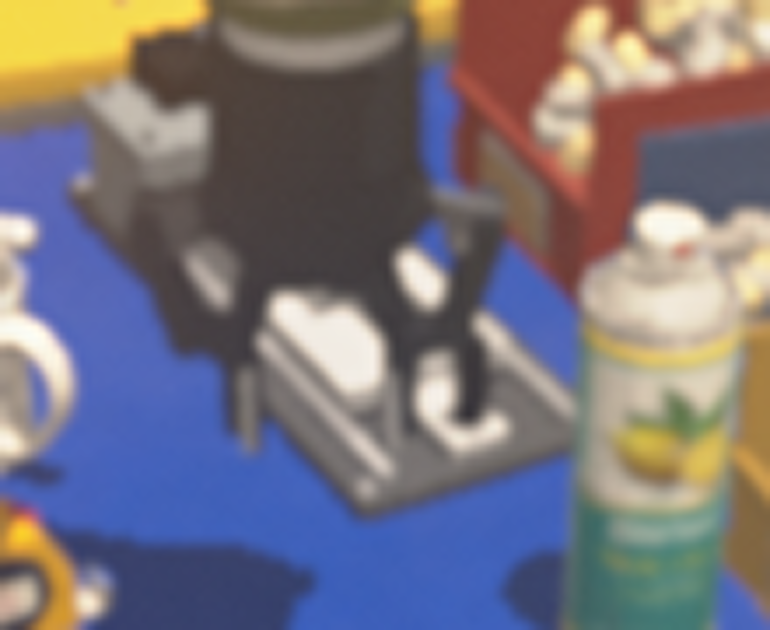

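Run:
```python
from h import *
T=lambda x,y:uncrop((x,y),90,110,6)
car=[((56,-36),(362,178)),((-56,-36),(588,135)),((-56,54),(610,302)),((56,54),(388,343))]
poc=[((42,-18),(402,205)),((-42,-18),(557,180)),((-42,18),(568,238)),((10,18),(468,260)),((10,36),(473,290)),((36,36),(425,298)),((42,18),(408,264))]
R=lambda d:[("top",(*l,32),T(*o)) for l,o in d]
for d in(car,poc,car+poc):
    p,r=fit(R(d),[610,110,1.756]); print(p.round(3),np.round(r*3,1).tolist())
a=1.755
print("from grip",np.array([624.4,16.8])+R2(a)@[95,-9], "reader fit",w((590.06,196.5,1.756),(-90,-9,20)))
print("post from reader", w((590.06,196.5,1.756),(-185,0,72)))
```

```text
[615.251 111.049   1.763] [[1.3, -2.0], [-3.7, 0.1], [-0.3, 1.1], [1.6, 0.6]]
[615.963 111.152   1.744] [[-2.3, -2.6], [1.5, -3.2], [1.0, 1.7], [0.5, -1.1], [0.5, 1.0], [-0.9, 1.1], [-0.6, 2.0]]
[615.735 111.221   1.756] [[1.4, -2.9], [-3.6, -0.1], [-0.8, 1.1], [1.1, -0.2], [-2.5, -1.8], [1.2, -3.4], [1.1, 1.4], [0.7, -0.8], [0.8, 1.3], [-0.5, 1.7], [-0.4, 2.6]]
from grip [615.84718679 111.84130358] reader fit [[615.47929436 109.69643167  20.        ]]
post from reader [[624.12714459  14.66372843  72.        ]]
```

Emit:
jog_arm:
  targets:
    - {"offset": [-0.005,0.005,-0.018],"yaw": 0.06}
    - {"offset": [-0.014,0.012,-0.045],"yaw": 0.15}
    - {"offset": [-0.025,0.02,-0.075],"yaw": 0.25}
    - {"offset": [-0.036,0.028,-0.105],"yaw": 0.34}
    - {"offset": [-0.044,0.035,-0.127],"yaw": 0.41}
    - {"offset": [-0.047,0.038,-0.136],"yaw": 0.443}
    - {"offset": [-0.047,0.038,-0.136],"yaw": 0.443}
    - {"offset": [-0.047,0.038,-0.136],"yaw": 0.443}

```text
time_s: 7.08
eef_pos: [413.6, -265.6, 130.3]
ee_rot: [0.657, -0.656, 0.262, -0.263]
force: [1.1, 0.1, -0.0]
grip_width: 0.523
```

```bash
python3 -c "
from h import *
goto((412.6,-263.8,30),-.760)
snap('top');snap('side');crop('top',220,120,350,220,6,'f1');crop('side',180,190,290,290,6,'f2')"
```

```text
t 7.0833 pos [ 413.6 -265.6  130.3] jaw -0.7608 tilt [-0.    -1.     0.002] grip 0.523 F [ 1.1  0.1 -0. ] j6 -0.05
offset m [-0.0019  0.1003  0.0004] yaw about y -0.0008 (R[:,1].z=-1.00)
```

View pics/f2.png

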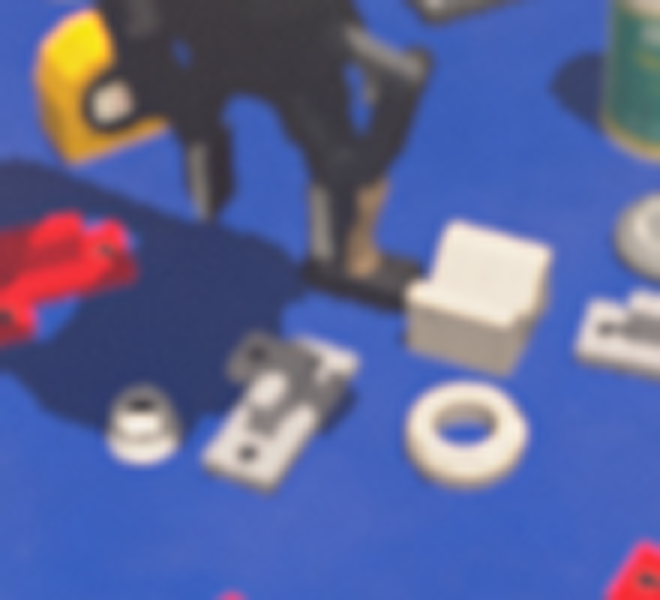

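The gripper hovers over the non-mirror white bracket (side px ≈ 227,258), fingers straddling its lug, clear of nut and stamp. Candidates were: white bracket lower (top px 291,214; tab on the correct side = chosen), white upper (299,157; mirror), four reds (255,242), (343,173), (378,204), (336,229).

Emit:
jog_arm:
  targets:
    - {"offset": [-0.001,0.01,0],"yaw": 0}
    - {"offset": [-0.002,0.035,0],"yaw": 0}
    - {"offset": [-0.002,0.06,0],"yaw": 0}
    - {"offset": [-0.002,0.08,0],"yaw": 0}
    - {"offset": [-0.002,0.093,0],"yaw": 0}
    - {"offset": [-0.002,0.099,0],"yaw": 0}
    - {"offset": [-0.002,0.1,0],"yaw": 0}
    - {"offset": [-0.002,0.1,0],"yaw": 0}

```text
time_s: 7.85
eef_pos: [413.1, -263.3, 30.4]
ee_rot: [0.657, -0.656, 0.262, -0.262]
force: [0.4, 0.0, 0.4]
grip_width: 0.531
```

```bash
python3 -c "
from h import *
goto((412.6,-263.8,30),-.760)
snap('side');crop('side',180,190,290,290,6,'g2')"
```

```text
t 7.85 pos [ 413.1 -263.3   30.4] jaw -0.7585 tilt [ 0.    -1.     0.002] grip 0.531 F [0.4 0.  0.4] j6 -0.05
offset m [ 0.      0.0004 -0.0007] yaw about y 0.0015 (R[:,1].z=-1.00)
```

View pics/g2.png

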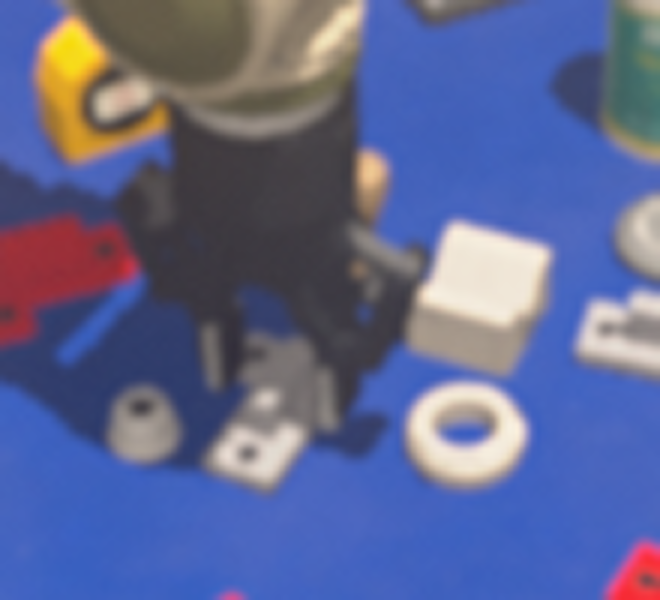

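Emit:
jog_arm:
  targets:
    - {"offset": [0,0,0],"yaw": 0}
    - {"offset": [0,0,0],"yaw": 0}
    - {"offset": [0,0,0],"yaw": 0}
    - {"offset": [0,0,0],"yaw": 0}
    - {"offset": [0,0,0],"yaw": 0}
    - {"offset": [0,0,0],"yaw": 0}
  fingers: 0.0
  grip_force: 60

```text
time_s: 8.4
eef_pos: [413.6, -263.9, 31.7]
ee_rot: [0.657, -0.657, 0.261, -0.263]
force: [-0.0, 0.6, 5.8]
grip_width: 0.123
```

```bash
python3 -c "
from h import *
goto((480,-140,170),-.3)"
```

```text
t 8.4 pos [ 413.6 -263.9   31.7] jaw -0.7586 tilt [ 0.003 -1.     0.002] grip 0.123 F [-0.   0.6  5.8] j6 -0.05
offset m [-0.0367 -0.1381  0.1358] yaw about y -0.4586 (R[:,1].z=-1.00)
```

Emit:
jog_arm:
  targets:
    - {"offset": [0,-0.006,0],"yaw": 0}
    - {"offset": [0,-0.02,0],"yaw": 0}
    - {"offset": [0,-0.04,0],"yaw": 0}
    - {"offset": [0,-0.065,0],"yaw": 0}
    - {"offset": [0,-0.09,0],"yaw": 0}
    - {"offset": [0,-0.115,0],"yaw": 0}
    - {"offset": [0,-0.132,0],"yaw": 0}
    - {"offset": [0,-0.14,0],"yaw": 0}
    - {"offset": [0,-0.14,0],"yaw": 0}

```text
time_s: 9.15
eef_pos: [413.5, -264.2, 173.2]
ee_rot: [-0.657, 0.657, -0.26, 0.264]
force: [-0.6, 0.0, -2.0]
grip_width: 0.127
```

```bash
python3 -c "
from h import *
goto((480,-120,190),-.3)
snap('top');snap('side');crop('side',160,130,290,230,6,'h2')"
```

```text
t 9.15 pos [ 413.5 -264.2  173.2] jaw -0.7587 tilt [ 0.006 -1.     0.002] grip 0.127 F [-0.6  0.  -2. ] j6 -0.05
offset m [-0.0508 -0.0168  0.1504] yaw about y -0.4587 (R[:,1].z=-1.00)
```

View pics/h2.png

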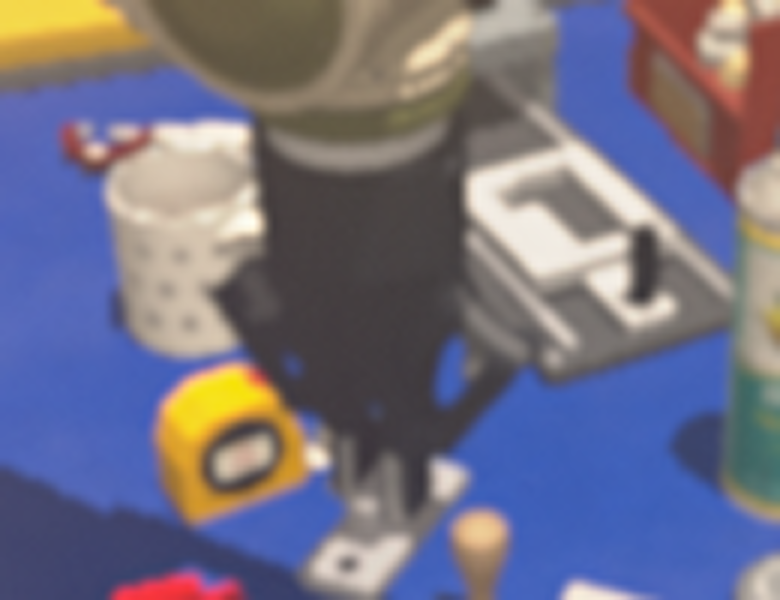

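```bash
python3 -c "
from h import *
crop('side',200,195,250,240,14,'h3')"
```

```text
(no output)
```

View pics/h3.png

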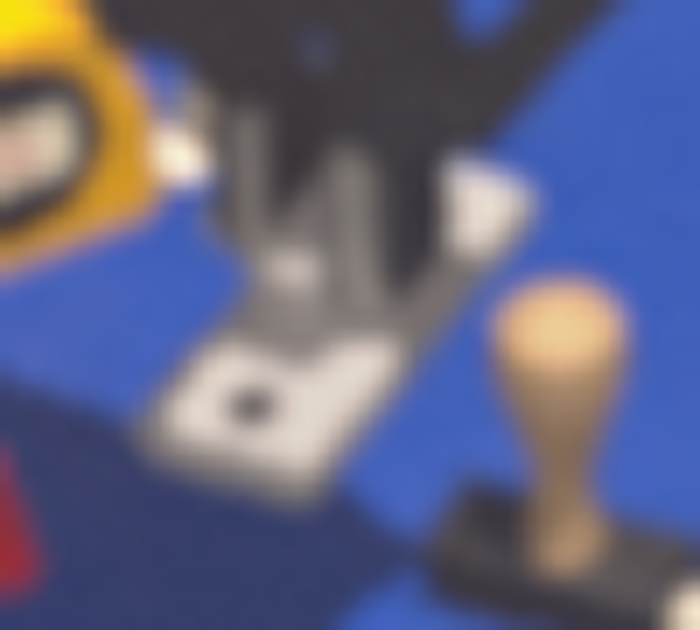

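Run:
```python
from h import *
Q=lambda x,y:uncrop((x,y),200,195,14)
s,p,R=st(); a=np.arctan2(R[1,0],R[0,0])+np.pi/2
z=p[2]-31.7+10
obs=[("side",(-40,16,z),Q(152,432)),("side",(-40,-16,z),Q(302,485)),("side",(40,-16,z),Q(537,193))]
for zz in (z,z-2,z+2):
    o=[(c,(l[0],l[1],zz),u) for c,l,u in obs]
    b,r=fit(o,[413,-264,.8]); print(zz,b,np.round(r,1).tolist(),"rel in bracket axes",R2(-a)@(b[:2]-p[:2]),b[2]-a)
```

```text
149.20453767296118 [ 412.05375978 -265.82741651    0.82052513] [[-0.7, -0.3], [0.8, -0.1], [-0.1, 0.5]] rel in bracket axes [-2.20913578 -1.03443039] 0.008465037376128803
147.20453767296118 [ 412.54901832 -263.59718306    0.81928109] [[-0.7, -0.3], [0.8, -0.2], [-0.1, 0.5]] rel in bracket axes [-0.24990155  0.14056896] 0.007220999695688901
151.20453767296118 [ 411.55606763 -268.06041355    0.82169014] [[-0.8, -0.3], [0.8, -0.1], [-0.0, 0.4]] rel in bracket axes [-4.1720499  -2.20956503] 0.009630046778272727
```

```bash
python3 -c "
from h import *
goto((445,-30,185),-.25);goto((615.6,111.5,120),.185)"
```

```text
t 9.25 pos [ 412.8 -263.5  170.9] jaw -0.7587 tilt [ 0.001 -1.     0.002] grip 0.123 F [-0.4 -0.5 -1.9] j6 -0.05
offset m [-0.1373 -0.0139  0.1916] yaw about y -0.5087 (R[:,1].z=-1.00)
t 9.25 pos [ 412.8 -263.5  170.9] jaw -0.7587 tilt [ 0.001 -1.     0.002] grip 0.123 F [-0.4 -0.5 -1.9] j6 -0.05
offset m [-0.1109  0.0515  0.4116] yaw about y -0.9437 (R[:,1].z=-1.00)
```

Emit:
jog_arm:
  targets:
    - {"offset": [-0.005,-0.001,0.007],"yaw": -0.02}
    - {"offset": [-0.015,-0.003,0.021],"yaw": -0.06}
    - {"offset": [-0.03,-0.005,0.042],"yaw": -0.11}
    - {"offset": [-0.047,-0.008,0.066],"yaw": -0.17}
    - {"offset": [-0.065,-0.01,0.091],"yaw": -0.24}
    - {"offset": [-0.083,-0.012,0.116],"yaw": -0.31}
    - {"offset": [-0.1,-0.014,0.142],"yaw": -0.38}
    - {"offset": [-0.115,-0.014,0.17],"yaw": -0.45}
    - {"offset": [-0.125,-0.014,0.2],"yaw": -0.52}
    - {"offset": [-0.13,-0.014,0.23],"yaw": -0.58}
    - {"offset": [-0.13,-0.014,0.25],"yaw": -0.62}
    - {"offset": [-0.13,-0.014,0.26],"yaw": -0.64}

```text
time_s: 10.25
eef_pos: [497.6, 17.1, 184.1]
ee_rot: [0.706, -0.706, 0.04, -0.04]
force: [-0.2, 0.2, -1.5]
grip_width: 0.124
```

```bash
python3 -c "
from h import *
goto((615.6,111.7,110),.185)"
```

```text
t 10.25 pos [497.6  17.1 184.1] jaw -0.1136 tilt [ 0.    -1.     0.001] grip 0.124 F [-0.2  0.2 -1.5] j6 -0.09
offset m [0.1065 0.0743 0.1073] yaw about y -0.2986 (R[:,1].z=-1.00)
```

Emit:
jog_arm:
  targets:
    - {"offset": [0.008,0,0.008],"yaw": -0.02}
    - {"offset": [0.024,0.002,0.024],"yaw": -0.07}
    - {"offset": [0.042,0.008,0.043],"yaw": -0.12}
    - {"offset": [0.06,0.018,0.061],"yaw": -0.17}
    - {"offset": [0.076,0.032,0.077],"yaw": -0.22}
    - {"offset": [0.09,0.048,0.091],"yaw": -0.26}
    - {"offset": [0.1,0.061,0.101],"yaw": -0.285}
    - {"offset": [0.105,0.07,0.106],"yaw": -0.297}
    - {"offset": [0.1065,0.074,0.107],"yaw": -0.299}
    - {"offset": [0.1065,0.074,0.107],"yaw": -0.299}
    - {"offset": [0.1065,0.074,0.107],"yaw": -0.299}

```text
time_s: 11.17
eef_pos: [615.3, 110.8, 110.6]
ee_rot: [0.704, -0.704, -0.065, 0.065]
force: [-1.2, 0.8, -1.8]
grip_width: 0.121
```

```bash
python3 -c "
from h import *
snap('side')
goto((615.6,111.7,70),.185)
crop('side',210,90,290,180,8,'i2');crop('top',90,110,220,200,6,'i1')"
```

```text
t 11.2167 pos [615.4 110.8 111.1] jaw 0.1844 tilt [ 0.001 -1.     0.001] grip 0.12 F [ 0.6  0.4 -1.3] j6 -0.19
offset m [0.0003 0.0411 0.0008] yaw about y -0.0006 (R[:,1].z=-1.00)
```

View pics/i2.png

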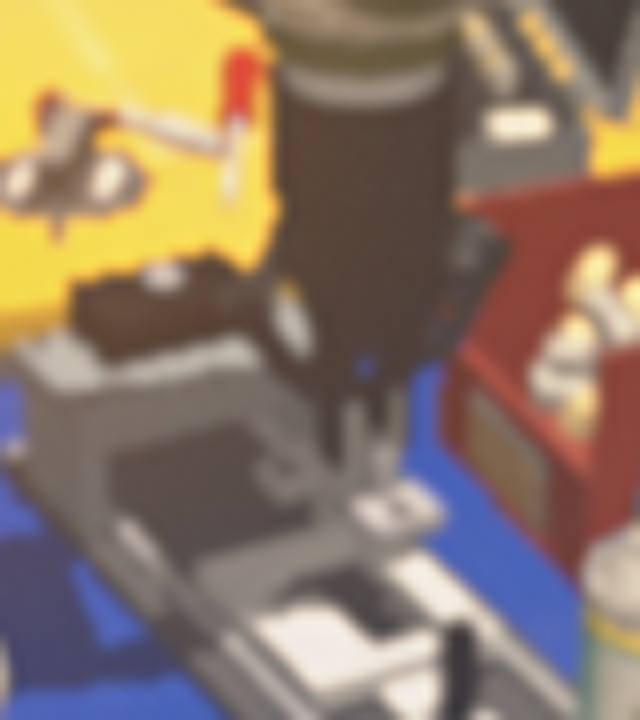

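Bracket held level above the pocket, tab toward the bridge side/robot (crop ≈ 280,470), right way round. Lowering to just above the rim and looking again.

Emit:
jog_arm:
  targets:
    - {"offset": [0,0.01,0.001],"yaw": 0}
    - {"offset": [0,0.022,0.001],"yaw": 0}
    - {"offset": [0,0.033,0.001],"yaw": 0}
    - {"offset": [0,0.04,0.001],"yaw": 0}
    - {"offset": [0,0.041,0.001],"yaw": 0}
    - {"offset": [0,0.041,0.001],"yaw": 0}
    - {"offset": [0,0.041,0.001],"yaw": 0}

```text
time_s: 11.8
eef_pos: [615.5, 111.8, 70.2]
ee_rot: [0.704, -0.704, -0.066, 0.064]
force: [0.1, -0.6, -1.8]
grip_width: 0.125
```

```bash
python3 -c "
from h import *
snap('side')
goto((615.6,111.7,50),.185)
crop('side',215,120,275,180,11,'j2')"
```

```text
t 11.85 pos [615.6 111.8  70.5] jaw 0.1844 tilt [ 0.002 -1.     0.001] grip 0.122 F [ 0.   0.5 -1.3] j6 -0.19
offset m [-0.0001  0.0205 -0.0001] yaw about y -0.0006 (R[:,1].z=-1.00)
```

View pics/j2.png

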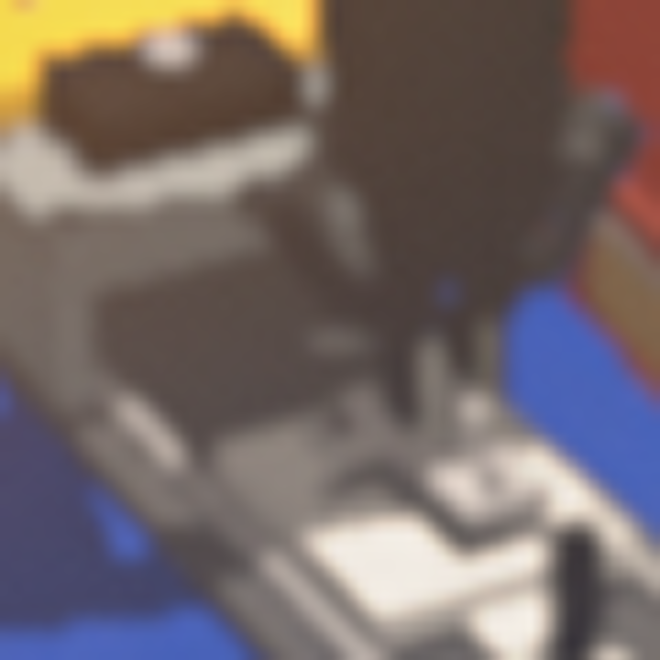

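Emit:
jog_arm:
  targets:
    - {"offset": [0,0.003,0],"yaw": 0}
    - {"offset": [0,0.006,0],"yaw": 0}
    - {"offset": [0,0.008,0],"yaw": 0}
    - {"offset": [0,0.01,0],"yaw": 0}
    - {"offset": [0,0.012,0],"yaw": 0}
    - {"offset": [0,0.012,0],"yaw": 0}

```text
time_s: 12.35
eef_pos: [615.4, 111.9, 58.0]
ee_rot: [0.704, -0.704, -0.066, 0.065]
force: [0.5, 0.0, -1.9]
grip_width: 0.124
```

```bash
python3 -c "
from h import *
goto((615.6,111.7,51.7),.185)
print(st()[0]['wrist_torque'])"
```

```text
t 12.35 pos [615.4 111.9  58. ] jaw 0.1844 tilt [ 0.002 -1.     0.001] grip 0.124 F [ 0.5  0.  -1.9] j6 -0.19
offset m [ 0.0001  0.0063 -0.0002] yaw about y -0.0006 (R[:,1].z=-1.00)
[-0.00467159 -0.01178205  0.0444288 ]
```

No contact force; it is inside the pocket rim by ~5 mm. Continue to the floor.

Emit:
jog_arm:
  targets:
    - {"offset": [0,0.002,0],"yaw": 0}
    - {"offset": [0,0.0035,0],"yaw": 0}
    - {"offset": [0,0.005,0],"yaw": 0}
    - {"offset": [0,0.006,0],"yaw": 0}
    - {"offset": [0,0.007,0],"yaw": 0}
    - {"offset": [0,0.007,0],"yaw": 0}

```text
time_s: 12.85
eef_pos: [615.5, 111.8, 51.7]
ee_rot: [0.704, -0.704, -0.066, 0.065]
force: [-3.4, -0.8, 5.4]
grip_width: 0.125
```

```bash
python3 -c "
from h import *
goto((615.6,111.7,51.7),.185)
print(st()[0]['wrist_torque'])"
```

```text
t 12.85 pos [615.5 111.8  51.7] jaw 0.1844 tilt [ 0.002 -1.     0.001] grip 0.125 F [-3.4 -0.8  5.4] j6 -0.19
offset m [ 0.0001  0.     -0.0002] yaw about y -0.0006 (R[:,1].z=-1.00)
[-0.02181678  0.54529276 -0.00170155]
```

Emit:
jog_arm:
  targets:
    - {"offset": [0,0,0],"yaw": 0}
    - {"offset": [0,0,0],"yaw": 0}
    - {"offset": [0,0,0],"yaw": 0}
    - {"offset": [0,0,0],"yaw": 0}
    - {"offset": [0,-0.01,0],"yaw": 0}
    - {"offset": [0,-0.03,0],"yaw": 0}
    - {"offset": [0,-0.055,0],"yaw": 0}
    - {"offset": [0,-0.08,0],"yaw": 0}
    - {"offset": [0,-0.095,0],"yaw": 0}
    - {"offset": [0,-0.1,0],"yaw": 0}
    - {"offset": [0,-0.1,0],"yaw": 0}
  fingers: 0.045

```text
time_s: 13.77
eef_pos: [615.8, 111.8, 153.3]
ee_rot: [0.704, -0.704, -0.067, 0.064]
force: [0.1, 0.6, -0.9]
grip_width: 0.526
```

```bash
python3 -c "
from h import *
goto((500,20,160),.185)
snap('side')
crop('side',215,120,275,180,11,'k2')"
```

```text
t 13.7667 pos [615.8 111.8 153.3] jaw 0.1845 tilt [ 0.004 -1.     0.   ] grip 0.526 F [ 0.1  0.6 -0.9] j6 -0.19
offset m [-0.1306 -0.0072 -0.069 ] yaw about y -0.0005 (R[:,1].z=-1.00)
```

View pics/k2.png

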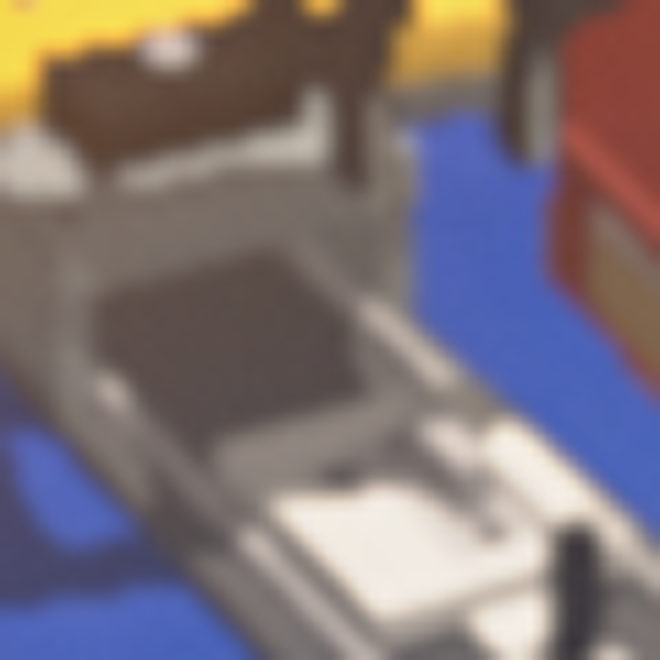

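Emit:
jog_arm:
  targets:
    - {"offset": [-0.01,0,-0.005],"yaw": 0}
    - {"offset": [-0.035,-0.01,-0.02],"yaw": 0}
    - {"offset": [-0.065,-0.02,-0.04],"yaw": 0}
    - {"offset": [-0.095,-0.02,-0.06],"yaw": 0}
    - {"offset": [-0.12,-0.02,-0.085],"yaw": 0}
    - {"offset": [-0.13,-0.02,-0.115],"yaw": 0}
    - {"offset": [-0.13,-0.02,-0.145],"yaw": 0}
    - {"offset": [-0.13,-0.02,-0.165],"yaw": 0}
    - {"offset": [-0.13,-0.02,-0.17],"yaw": 0}

```text
time_s: 14.57
eef_pos: [518.3, -81.8, 170.2]
ee_rot: [0.705, -0.704, -0.064, 0.064]
force: [0.1, 0.7, -0.6]
grip_width: 0.531
```

```bash
python3 -c "
from h import *
snap('top');snap('side')
goto((624.5,18,160),.185)
crop('top',130,115,210,175,10,'l1');crop('side',215,120,275,180,11,'l2')"
```

```text
t 14.6667 pos [518.2 -79.6 170.2] jaw 0.1829 tilt [-0.    -1.     0.002] grip 0.525 F [-0.6  1.1 -0.5] j6 -0.56
offset m [0.1223 0.0104 0.0766] yaw about y -0.0021 (R[:,1].z=-1.00)
```

View pics/l1.png

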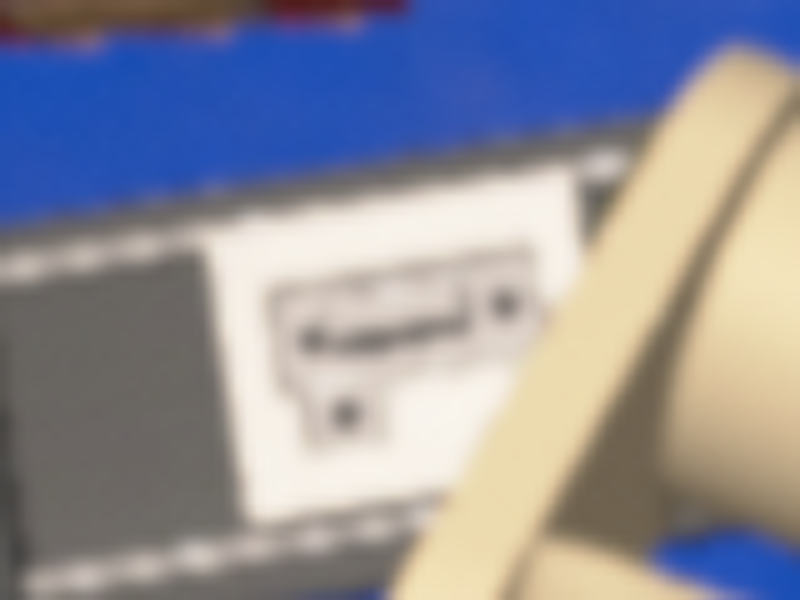

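View pics/l2.png

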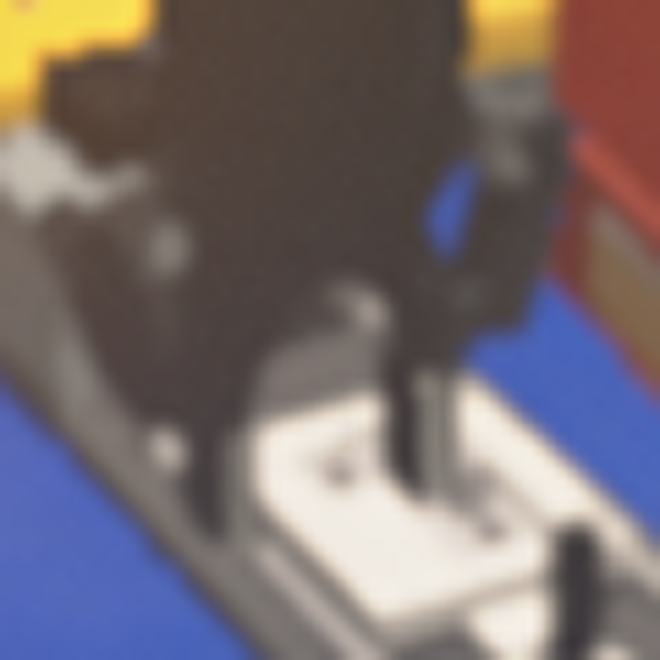

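Top crop: bracket flush in the pocket with an even gap all round (outline 270–540, 250–450), tab at lower left. Back to the grip post.

Emit:
jog_arm:
  targets:
    - {"offset": [0.01,0,0.006],"yaw": 0}
    - {"offset": [0.035,0.003,0.022],"yaw": 0}
    - {"offset": [0.065,0.006,0.041],"yaw": 0}
    - {"offset": [0.09,0.01,0.057],"yaw": 0}
    - {"offset": [0.11,0.01,0.069],"yaw": 0}
    - {"offset": [0.12,0.01,0.075],"yaw": 0}
    - {"offset": [0.1223,0.02,0.0766],"yaw": 0}
    - {"offset": [0.1223,0.03,0.0766],"yaw": 0}
    - {"offset": [0.1223,0.03,0.0766],"yaw": 0}

```text
time_s: 15.42
eef_pos: [622.8, 18.9, 137.1]
ee_rot: [0.705, -0.703, -0.063, 0.067]
force: [0.4, 0.6, -0.5]
grip_width: 0.53
```

```bash
python3 -c "
from h import *
goto((624.5,17.5,57),.185)
snap('side')
crop('side',215,100,305,190,7,'m2')"
```

```text
t 15.4167 pos [622.8  18.9 137.1] jaw 0.1837 tilt [-0.005 -1.     0.004] grip 0.53 F [ 0.4  0.6 -0.5] j6 -0.34
offset m [ 0.0018  0.0801 -0.002 ] yaw about y -0.0013 (R[:,1].z=-1.00)
```

View pics/m2.png

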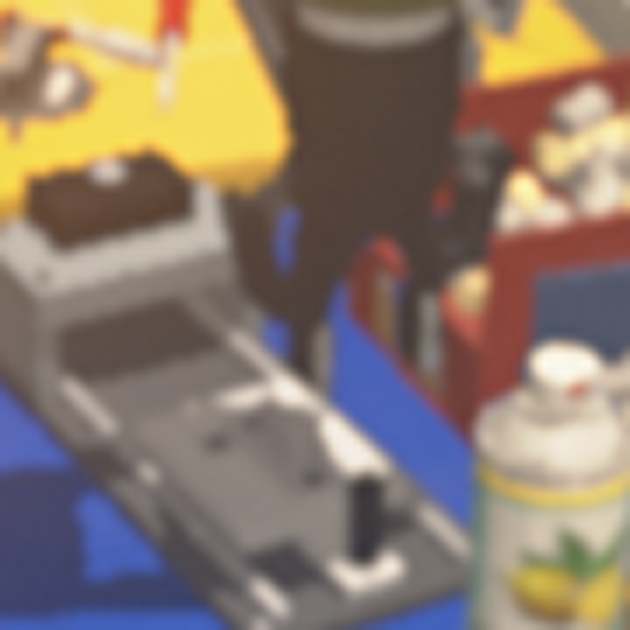

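Emit:
jog_arm:
  targets:
    - {"offset": [0.001,0.01,0],"yaw": 0}
    - {"offset": [0.001,0.03,-0.001],"yaw": 0}
    - {"offset": [0.001,0.05,-0.001],"yaw": 0}
    - {"offset": [0.001,0.068,-0.001],"yaw": 0}
    - {"offset": [0.001,0.077,-0.001],"yaw": 0}
    - {"offset": [0.001,0.08,-0.001],"yaw": 0}
    - {"offset": [0.001,0.08,-0.001],"yaw": 0}

```text
time_s: 16.05
eef_pos: [623.8, 17.5, 58.2]
ee_rot: [0.705, -0.703, -0.063, 0.066]
force: [-0.3, -0.4, 0.3]
grip_width: 0.53
```

Emit:
jog_arm:
  targets:
    - {"offset": [0,0,0],"yaw": 0}
    - {"offset": [0,0,0],"yaw": 0}
    - {"offset": [0,0,0],"yaw": 0}
    - {"offset": [0,0,0],"yaw": 0}
    - {"offset": [0,0,0],"yaw": 0}
    - {"offset": [0,0,0],"yaw": 0}
  fingers: 0.0
  grip_force: 30

```text
time_s: 16.55
eef_pos: [624.3, 17.4, 59.3]
ee_rot: [0.705, -0.703, -0.063, 0.066]
force: [-2.0, -0.4, 6.0]
grip_width: 0.154
```

```bash
python3 -c "
from h import *
s,p,R=st();a=1.755
goto((p[0]+160*np.cos(a),p[1]+160*np.sin(a),p[2]),.185)"
```

```text
t 16.55 pos [624.3  17.4  59.3] jaw 0.1826 tilt [-0.003 -1.     0.003] grip 0.154 F [-2.  -0.4  6. ] j6 -0.34
offset m [-0.0003  0.0004  0.16  ] yaw about y -0.0024 (R[:,1].z=-1.00)
```

Gentle push (small accelerations so the bracket stays seated), 12 rows then the rest.

Emit:
jog_arm:
  targets:
    - {"offset": [0,0,0.003],"yaw": 0}
    - {"offset": [0,0,0.009],"yaw": 0}
    - {"offset": [0,0,0.018],"yaw": 0}
    - {"offset": [0,0,0.029],"yaw": 0}
    - {"offset": [0,0,0.041],"yaw": 0}
    - {"offset": [0,0,0.053],"yaw": 0}
    - {"offset": [0,0,0.065],"yaw": 0}
    - {"offset": [0,0,0.077],"yaw": 0}
    - {"offset": [0,0,0.087],"yaw": 0}
    - {"offset": [0,0,0.095],"yaw": 0}
    - {"offset": [0,0,0.099],"yaw": 0}
    - {"offset": [0,0,0.1],"yaw": 0}

```text
time_s: 17.55
eef_pos: [605.8, 116.6, 59.4]
ee_rot: [0.705, -0.703, -0.064, 0.066]
force: [0.5, -1.7, -3.3]
grip_width: 0.156
```

```bash
python3 -c "
from h import *
a=1.755
goto((624.3+160*np.cos(a),17.4+160*np.sin(a),59),.185)"
```

```text
t 17.55 pos [605.8 116.6  59.4] jaw 0.1834 tilt [-0.003 -1.     0.003] grip 0.156 F [ 0.5 -1.7 -3.3] j6 -0.19
offset m [-0.0001  0.0006  0.0591] yaw about y -0.0016 (R[:,1].z=-1.00)
```

Emit:
jog_arm:
  targets:
    - {"offset": [0,0,0.004],"yaw": 0}
    - {"offset": [0,0,0.011],"yaw": 0}
    - {"offset": [0,0,0.02],"yaw": 0}
    - {"offset": [0,0,0.03],"yaw": 0}
    - {"offset": [0,0,0.039],"yaw": 0}
    - {"offset": [0,0,0.046],"yaw": 0}
    - {"offset": [0,0,0.051],"yaw": 0}
    - {"offset": [0,0,0.055],"yaw": 0}
    - {"offset": [0,0,0.058],"yaw": 0}
    - {"offset": [0,0,0.06],"yaw": 0}
    - {"offset": [0,0,0.062],"yaw": 0}
    - {"offset": [0,0,0.062],"yaw": 0}

```text
time_s: 18.55
eef_pos: [595.1, 174.8, 59.4]
ee_rot: [-0.703, 0.705, 0.063, -0.066]
force: [4.0, -16.3, -4.8]
grip_width: 0.159
```

```bash
python3 -c "
from h import *
a=1.755
goto((624.3+160*np.cos(a),17.4+160*np.sin(a),59),.185)"
```

```text
t 18.55 pos [595.1 174.8  59.4] jaw 0.183 tilt [-0.004 -1.    -0.002] grip 0.159 F [  4.  -16.3  -4.8] j6 -0.08
offset m [-0.0001  0.0004 -0.0001] yaw about y -0.002 (R[:,1].z=-1.00)
```

Emit:
jog_arm:
  targets:
    - {"offset": [0,0,0],"yaw": 0}
    - {"offset": [0,0,0],"yaw": 0}
    - {"offset": [0,0,0],"yaw": 0}
    - {"offset": [0,0,0],"yaw": 0}
    - {"offset": [0,-0.01,-0.001],"yaw": 0}
    - {"offset": [0,-0.03,-0.001],"yaw": 0}
    - {"offset": [0,-0.06,-0.001],"yaw": 0}
    - {"offset": [0,-0.09,-0.001],"yaw": 0}
    - {"offset": [-0.02,-0.11,-0.02],"yaw": 0}
    - {"offset": [-0.05,-0.12,-0.05],"yaw": 0}
    - {"offset": [-0.08,-0.12,-0.08],"yaw": 0}
    - {"offset": [-0.105,-0.12,-0.11],"yaw": 0}
  fingers: 0.045

```text
time_s: 19.55
eef_pos: [511.0, 47.3, 181.5]
ee_rot: [-0.703, 0.705, 0.065, -0.066]
force: [1.2, -1.3, -0.1]
grip_width: 0.528
```

Emit:
jog_arm:
  targets:
    - {"offset": [-0.02,0,-0.03],"yaw": 0}
    - {"offset": [-0.04,0,-0.06],"yaw": 0}
    - {"offset": [-0.05,0,-0.09],"yaw": 0}
    - {"offset": [-0.06,0,-0.11],"yaw": 0}
    - {"offset": [-0.06,0,-0.115],"yaw": 0}
    - {"offset": [-0.06,0,-0.115],"yaw": 0}

```text
time_s: 20.05
eef_pos: [473.3, -77.6, 182.6]
ee_rot: [-0.703, 0.705, 0.064, -0.065]
force: [0.6, -0.2, -0.2]
grip_width: 0.523
```

Run:
```python
from h import *
snap('top');snap('side')
goto((500,20,160),.185)
for n in("top","side"): cv2.imwrite(f"pics/{n}9.png",cv2.resize(load(n)[2][:,:,::-1],(800,600),interpolation=cv2.INTER_CUBIC))
crop('top',90,120,220,190,6,'n1');crop('side',200,120,300,200,7,'n2')
```

```text
t 20.15 pos [473.4 -76.  182.3] jaw 0.185 tilt [-0.001 -1.    -0.002] grip 0.524 F [0.1 0.2 0. ] j6 -0.59
offset m [0.0438 0.022  0.0895] yaw about y -0.0 (R[:,1].z=-1.00)
```

View pics/n1.png

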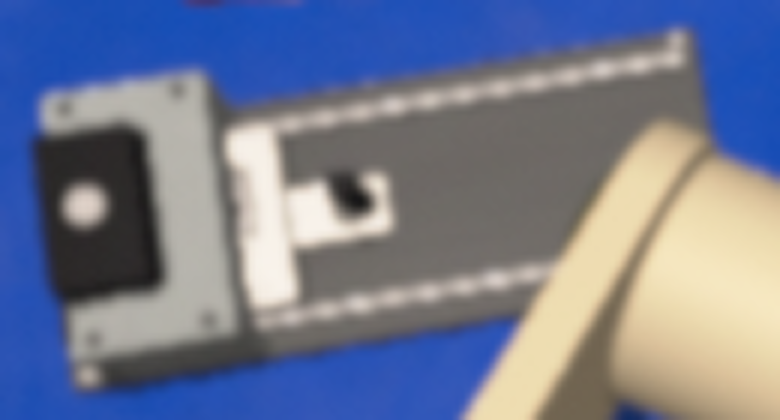

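View pics/top9.png

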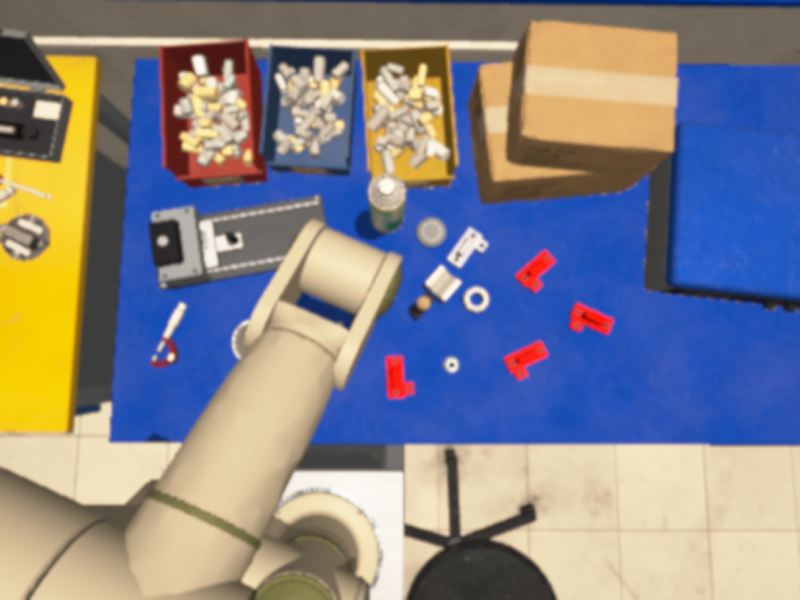

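View pics/n2.png

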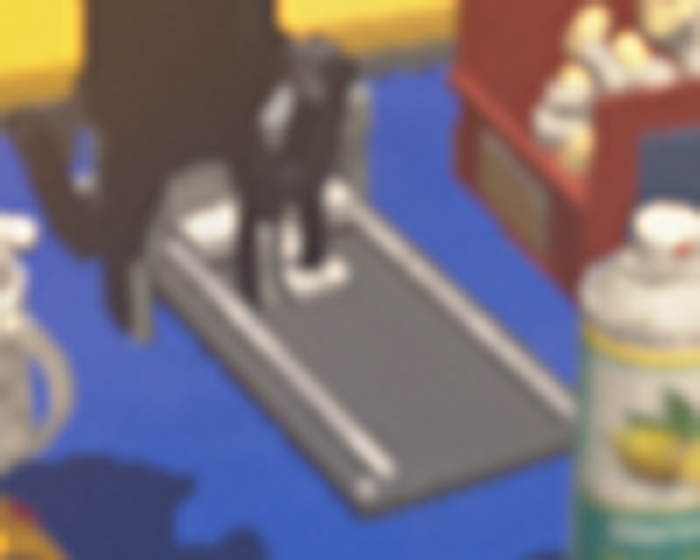

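Carriage edge moved from crop x≈425 to ≈287 (~70 mm further in than at the start, i.e. joint ≈0.16); gripper is clear and other objects stand where they were.

```bash
python3 -c "
from rig import ctrl
print(ctrl.finish_job())"
```

```text
the job is handed in; nothing more can be done
None
```

I drew the carriage out, set the bracket in the pocket, pushed the carriage home, let go and handed the job in at about 20 s. The hand-in reports no verdict.

- **Drawing out:** I pulled the carriage by its grip post to its stop. It travelled about 89 mm and the force rose to about 16 N.
- **Bracket:** I picked the lower of the two white brackets, the one with its tab on the pocket's side, grasped it by the lug and turned it about 0.94 rad.
- **Seating:** I lowered it until it touched the pocket floor at the expected height. With the carriage still out, the top camera showed it flush with an even gap all round.
- **Pushing home:** The tool moved 160.0 mm and met the stop at about 16 N. The last top picture puts the carriage at roughly 159 mm.
- **Bystanders:** The mirror bracket and the other small things stood where they were in that picture. The arm hid the mug and the tape measure, so I could not re-check those two; no unexpected force showed during the moves.
- **Bracket at the end:** Most of it is under the bridge, so I did not re-measure its pose after the push.

No check failed. The gripper read 10.5 mm on the 12 mm lug, but the hold was firm.

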